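# Unpack, edge-mark and tray up the knobs

## Robot

A 7-joint arm with a two-finger parallel gripper is mounted at the origin on the work surface. World frame = base frame: x ahead of the robot, y to its left, z up, the work surface at z = 0. Lengths are in m, angles in rad, forces in N, time in s.
With the tool pointing down it reaches from about 0.425 to 0.95 m from the base axis. Payload 4.7 kg.
Tool frame: the origin (TCP) lies on the centre line of the jaws, within the pads' length; the fingertips stand robot.nose_length ahead of it and the grasp point (between the pads) lies 8 mm behind it (robot.nose_length is the distance from the TCP to the fingertips, in m); z points along the fingers, y is the line along which they close (so a half turn about z gives the same grasp; the last joint's range is limited). The gripper opens to 85 mm and grips with 20 to 120 N. Pads are 22 mm wide; open, the fingers measure 114 mm over their backs; the gripper's body (76 mm by 85 mm) begins 54 mm behind the grasp point. The pads swing forward as they close: fully open they stand 13 mm farther back than shut.
Start: joints at [-1.278, 0.469, -0.049, 1.532, 0.024, 1.141, -0.082], TCP at [0.213, 0.64, 0.242] pointing down, gripper open.
Joint ranges: [-2.59, 2.59], [-0.33, 1.99], [-1.39, 1.29], [0.1, 2.45], [-1.04, 4.18], [0.21, 1.99], [-2.66, 2.66]. Speed limits (rad/s): [2.57, 2.57, 3.14, 3.14, 3.14, 3.14, 3.14].

## Interface

Orientations are given as [roll, pitch, yaw] about the fixed x, y, z axes, in that order (R = Rz(yaw) Ry(pitch) Rx(roll)).
In Python, from plant import robot gives the robot as it stands. Calls block until the motion is done:
- robot.goto(position, orientation): joint-space move of the TCP to a pose.
- robot.move_straight(position, vel=0.15, attitude=None, contact_N=None): straight line of the TCP; attitude=None keeps the orientation; vel is the mean speed in m/s. With contact_N (N) it stops when the force on the tool has changed by that much, and returns True; else False.
- robot.move_joints(angles): joint-space move.
- robot.grip(opening, strength=None): opening from 0.0 (shut) to 1.0 (fully open); strength is the grip in N (None keeps the last); returns when the fingers have stopped.
- robot.sleep(seconds).
- robot.inverse_kinematics(position, orientation): joint angles nearest the present ones, or None.
- robot.sense(): the state.
- robot.grab_frame(name): name is "scene" or "side" or "wrist"; returns a dict with "image" (400x640x3 uint8, red, green, blue), "range_z" (400x640 float32, m along the optical axis (not along the pixel's ray), 0 where there is no reading), "fx", "fy", "cx", "cy" (pixels), "R" (3x3) and "t" (3): a world point X has camera coordinates R X + t. Camera axes: x right, y down, z forward; pixel columns grow to the right and rows downward; lengths in m; the calibration is good to about 2 mm. A picture is of the moment at which its call begins.
A pose or a line that the arm cannot do raises robot.IKError and nothing moves.
- robot.close_job(): hands the job in; it is judged then, once.
The state is a dict: "t": time; "joint_pos": joint angles; "joint_velocities": joint speeds; "effort": joint torques, N m; "tcp_pos": TCP position; "tcp_rot": TCP orientation; "wrist_force": force on the tool from outside, world axes, zero at the start; "torque": the same for the moment, N m; "opening": opening from 0.0 (shut) to 1.0 (fully open); "gripper_force": force on a finger pad.
Only numpy, scipy, OpenCV 4.12 (cv2) and the standard library are available. Lean on these libraries where they do the work, as an engineer would, in place of code of your own. Each camera call takes 0.05 s, during which the arm holds its last target. There are 200 camera calls.

## Task

Fold both long flaps of the cardboard carton right open, back past upright, and set all the wooden knobs from it upright in the green press, one flat in each pocket of its bed. Then press the yellow pedal right down to its stop for a good second so the press marks them, let it come up again, and move every knob into the blue tray, standing upright and flat on its floor and let go. Leave the carton's flaps open, and do not shift the wax tin, the wood offcut or the screw jar standing nearby.

Things in the scene. Friction and masses are not known exactly. Their poses are not given: they have to be found in the camera images.
- carton: open cardboard carton, fixed to the bench; outside 158 (x) x 268 (y) x 60 mm high, walls and floor 4 mm. Origin: centre of its underside. A flap is hinged along each long side: hinge lines along y at x = -77 mm (flap_near) and +77 mm (flap_far), z = 62.5 mm; each flap 60 mm wide from hinge to free edge, 256 mm long, 4 mm thick
- flap_near (a joint): angle of the flap on the carton's -x side (nearer the robot): 0 closed flat, grows as it swings up and outwards, 1.57 upright, 2.4 its end. A stiff crease: it stays where left, about 1 N at the edge moves it. Starts ajar (0.4 to 0.75): its free edge can be pushed from the gap between the flaps
- flap_far (a joint): the same for the flap on the carton's +x long side: hinge line at carton x = +77 mm, z = 62.5 mm; 0 closed, grows as it opens up and away from the robot, 1.57 upright, 2.4 its end
- knob0: a dark walnut knob on a pale square back plate, one of two or three alike (None throughout if absent): plate 60 x 60 x 14 mm, on it an upright round stem 24 mm across from 14 to 51 mm above the underside; 90 g. Origin: centre of the underside; z up the stem, x and y along the plate's sides (a quarter turn looks the same). Starts upright on the carton's floor
- knob1: a dark walnut knob on a pale square back plate, one of two or three alike (None throughout if absent): plate 60 x 60 x 14 mm, on it an upright round stem 24 mm across from 14 to 51 mm above the underside; 90 g. Origin: centre of the underside; z up the stem, x and y along the plate's sides (a quarter turn looks the same). Starts upright on the carton's floor
- knob2: a dark walnut knob on a pale square back plate, one of two or three alike (None throughout if absent): plate 60 x 60 x 14 mm, on it an upright round stem 24 mm across from 14 to 51 mm above the underside; 90 g. Origin: centre of the underside; z up the stem, x and y along the plate's sides (a quarter turn looks the same). Starts upright on the carton's floor
- bed (a point): centre of the pocket floors of the green press (fixed), 10 mm above the bench. Press y runs along the row of 3 pockets, x towards its housing. Pockets 70 x 70 mm, 76 mm apart, between ribs 6 mm high and wide. Housing 58 to 148 mm beyond the pocket centres (+x), 76 mm high; small brass dies slide out from it at plate height, short of the plates, as the pedal goes down
- pocket0 (a point): centre of the floor of the pocket at -y of the press; axes as bed
- pocket1 (a point): centre of the floor of the middle pocket; axes as bed
- pocket2 (a point): centre of the floor of the pocket at +y of the press; axes as bed
- pedal (a joint): angle of the yellow pedal: 0 at rest, 0.30 rad down at its stop. A spring brings it up; pressing at pedal_pad takes about 4 N at first and 8 N at the stop
- pedal_pad (a point): point to press on top of the yellow pedal: plate 68 mm wide, 112 mm long, the point 85 mm from the hinge (robot side), 27 mm from the free end. At rest the plate slopes up 0.35 rad away from the robot, the point 57 mm above the bench; at the stop 32 mm. Site x points from hinge to free end, level at rest
- tray: shallow blue tray for finished pieces, fixed to the bench: outside 170 (x) x 250 (y) x 20 mm high, walls and floor 5 mm. Origin: centre of its underside
- wax_tin: flat brass-coloured tin, 70 mm across, 30 mm high, near the robot; bystander, leave alone. Origin: its underside's centre
- offcut: offcut of brown wood, 50 x 90 x 22 mm, near the robot; bystander, leave alone. Origin: its underside's centre
- screws: glass screw jar with a steel lid, 52 mm across, 70 mm high, beside the press on its -y side, beyond carton or tray; bystander, leave alone. Origin: its underside's centre
There are look-alikes about, which are no part of the job. What is shaped like the knob0 but turquoise is not meant.

How it is judged:
By the outcome, as a careful person would: the job done as asked, in the order asked, and still so for the second after the job is handed in, with the robot touching nothing.
Of knob0, knob1, knob2 only 2 to 3 are there at a start; the rules pass over those that are not, and their reading is None.
At some moment in a run one of knob0, knob1, knob2 may be knocked a few centimetres aside while the robot is not near it.
Once in a run the grip may slacken for a moment while it holds something.
It also fails if it takes over 210 s, if anything falls off the work surface, if the arm or the gripper's body presses on something with over 40 N, if the wrist force passes 120 N, or if a joint passes its speed limit or range.

## Working session

There is one attempt and no reset: what is moved stays moved. The work goes in short steps, each a Python script; the robot and the scene stay as the last script left them, time stands still between calls to the robot, and variables do not carry over. Pictures are saved under pics/ and viewed, at most 14 in all, crops included, and the job is handed in when it is done.

```bash
ls; mkdir -p pics; cat > h.py <<'E'
import numpy as np, cv2
from plant import robot
def grab(n):
    f=robot.grab_frame(n); return f
def save(f,name): cv2.imwrite('pics/'+name+'.png',f['image'][:,:,::-1])
def cloud(f):
    z=f['range_z'].astype(float); v,u=np.mgrid[:z.shape[0],:z.shape[1]]
    P=np.stack([(u-f['cx'])/f['fx']*z,(v-f['cy'])/f['fy']*z,z],-1)
    W=(P-np.array(f['t']))@np.array(f['R']); W[z==0]=np.nan
    return W
def pl(f,u,v,h):
    R=np.array(f['R']);t=np.array(f['t']); d=R.T@np.array([(u-f['cx'])/f['fx'],(v-f['cy'])/f['fy'],1.]); c=-R.T@t
    return c+d*(h-c[2])/d[2]
E
python3 - <<'E'
from h import *
for n in ['scene','side']:
    f=grab(n); save(f,n+'0'); np.savez(n+'0.npz',**f); print(n,-np.array(f['R']).T@np.array(f['t']),(f['range_z']>0).mean())
print(robot.sense(),robot.nose_length)
E
```

```text
pics
scene [1.06804558 0.96723496 0.9382372 ] 0.99592578125
side [ 0.07331431 -1.03899802  1.34803626] 0.99585546875
{'t': 0.1, 'joint_pos': array([-1.27793073,  0.46938936, -0.04857882,  1.53355199,  0.02410027,
        1.14103768, -0.08231529]), 'joint_velocities': array([-0.0016089 , -0.00245282,  0.00072018, -0.0017154 ,  0.00163667,
       -0.00096292,  0.00062687]), 'effort': array([ 8.31497728e-04, -5.11512423e+01, -4.69335378e-02, -2.38390678e+01,
        1.08560087e-02,  4.39856871e-03, -5.98925794e-06]), 'tcp_pos': array([0.21329934, 0.63987989, 0.24135657]), 'tcp_rot': array([-3.13979320e+00,  7.11110376e-05,  2.81982608e+00]), 'wrist_force': array([0.28666771, 0.19034861, 0.39977772]), 'torque': array([-0.01766998,  0.04685181,  0.01096952]), 'gripper_force': 0.0, 'opening': 1.0022325742259677} 0.011
```

View pics/scene0.png

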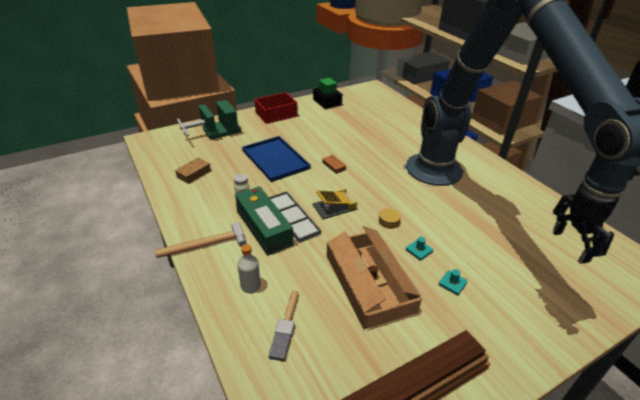

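View pics/side0.png

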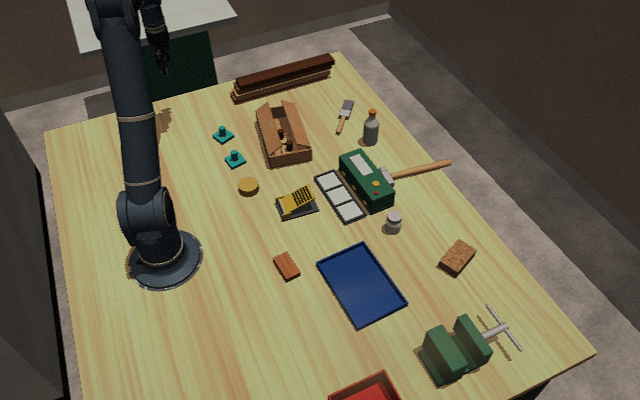

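The scene view shows the carton at (375,275), with its flaps ajar and dark knob stems inside. The press is at (275,215), the pedal at (335,203), the tray at (275,158) and the turquoise decoys at (420,247) and (453,281). The side view shows the same things: carton (285,133), pockets (340,195), pedal (297,203) and tray (362,285). Candidates for the knobs are the turquoise pieces at side (223,135) and (235,160), which are rejected for colour, and the dark stems in the carton at side (282,128) and (290,147), which I choose.

```bash
cat > m.py <<'E'
from h import *
def rect(W,m,h0,h1):
    P=W[m]; P=P[(P[:,2]>h0)&(P[:,2]<h1)]; r=cv2.minAreaRect((P[:,:2]*1000).astype(np.float32)); return len(P),np.round(r[0],1),np.round(r[1],1),round(r[2],1)
for n in ['scene','side']:
    f=np.load(n+'0.npz'); W=cloud(f); hsv=cv2.cvtColor(f['image'],cv2.COLOR_RGB2HSV); H,S,V=[hsv[...,i].astype(int) for i in range(3)]
    reach=(np.abs(W[...,1])<0.6)&(W[...,0]>0.25)&(W[...,0]<1.0)
    print(n)
    def comp(m,h0,h1,lab,k=2,mn=40):
        c,L,s,_=cv2.connectedComponentsWithStats((m&reach).astype(np.uint8))
        for i in np.argsort(-s[1:,4])[:k]+1:
            if s[i,4]>mn: print(lab,'bbox',s[i],rect(W,L==i,h0,h1))
    comp((H>105)&(H<130)&(S>120),-.01,.1,'blue')
    comp((H>60)&(H<88)&(S>100)&(V<110),.06,.1,'greenhousing')
    comp((H>18)&(H<30)&(S>170)&(V>120),.02,.1,'yellow',4,20)
    comp((S<60)&(V>130),.0,.03,'white',5)
    comp((H>80)&(H<100)&(S>120),.0,.06,'turq',3)
    print('z bench',np.nanmedian(W[(np.abs(W[...,2])<.02)&reach][:,2]))
E
python3 m.py
python3 - <<'E'
from h import *
a=np.load('scene0.npz')['image'][215:335,310:440];b=np.load('side0.npz')['image'][85:220,240:400]
im=np.hstack([cv2.resize(x,(400,420),interpolation=3) for x in (a,b)]);cv2.imwrite('pics/crop0.png',im[:,:,::-1])
E
```

```text
scene
blue bbox [ 243  137   66   44 1584] (1584, array([ 510. , -337.5]), array([170.3, 259.5]), 3.0)
greenhousing bbox [ 237  188   55   61 1330] (1024, array([708.9,   6.3]), array([ 86.2, 234.5]), 1.5)
greenhousing bbox [216 110  24  27 223] (76, array([ 593.9, -588.3]), array([15.9, 41. ]), 80.0)
yellow bbox [318 191  35  14 151] (151, array([460. ,  19.2]), array([86.5, 98.9]), 85.9)
yellow bbox [251 196   6   5  22] (22, array([710.7, -55.9]), array([16.1, 20. ]), 11.6)
white bbox [ 169  284   57  116 1503] (0, array([0., 0.]), array([0., 0.]), 0.0)
white bbox [255 206  26  23 315] (0, array([0., 0.]), array([0., 0.]), 0.0)
white bbox [292 219  26  19 288] (285, array([601.3,  75. ]), array([70.7, 71.7]), 0.7)
white bbox [281 206  25  17 239] (230, array([598.9,  -5.1]), array([61.2, 69.5]), 0.5)
white bbox [275 319  20  15 222] (219, array([809.9, 369.8]), array([51.8, 46.2]), 53.4)
turq bbox [440 270  26  24 372] (372, array([337.2, 466.1]), array([58.9, 57.2]), 21.1)
turq bbox [407 237  25  22 295] (295, array([337.1, 321.2]), array([60.4, 59.3]), 12.2)
z bench 0.0008632373
[... 333 characters left out ...]
 5  25] (25, array([711.9, -57.7]), array([19.4, 20.2]), 88.7)
white bbox [337 201  26  20 297] (297, array([607.5, -76.3]), array([72.6, 71.8]), 7.4)
white bbox [326 186  26  19 276] (276, array([605.3,  -1.3]), array([72.7, 69. ]), 1.0)
white bbox [317 172  25  18 254] (254, array([602. ,  75.3]), array([71.6, 71.3]), 89.0)
white bbox [349 154  24  21 238] (0, array([0., 0.]), array([0., 0.]), 0.0)
white bbox [387 210  15  11 128] (2, array([ 724.7, -134.8]), array([19.7,  0. ]), -139.7)
turq bbox [225 150  21  19 219] (219, array([335.6, 314.1]), array([60.8, 62.2]), 10.1)
turq bbox [213 126  21  18 201] (201, array([336.4, 458.1]), array([61.1, 74.2]), 18.6)
z bench 0.0022984519912200504
```

View pics/crop0.png

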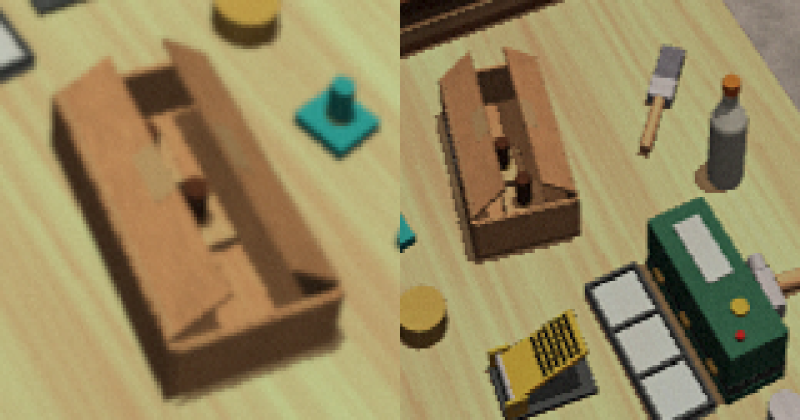

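The crop shows both flaps ajar, with two dark stems on pale plates in the carton, one near the middle and one towards the -y end. A third could be hidden. I'll look from above with the wrist camera.

```bash
cat > m2.py <<'E'
from h import *
for n in ['scene','side']:
    f=np.load(n+'0.npz'); W=cloud(f); hsv=cv2.cvtColor(f['image'],cv2.COLOR_RGB2HSV); H,S,V=[hsv[...,i].astype(int) for i in range(3)]
    m=(W[...,2]>0.03)&(W[...,2]<.15)&(W[...,0]>.4)&(W[...,0]<.75)&(W[...,1]>.15)&(W[...,1]<.55)
    c,L,s,_=cv2.connectedComponentsWithStats(m.astype(np.uint8)); i=1+np.argmax(s[1:,4]); P=W[L==i]
    print(n,s[i],cv2.minAreaRect((P[:,:2]*1000).astype(np.float32)),np.percentile(P[:,2],[1,50,99]))
    Q=P[np.abs(P[:,2]-.06)<.004]; print(len(Q),cv2.minAreaRect((Q[:,:2]*1000).astype(np.float32)))
E
python3 m2.py
python3 - <<'E'
from h import *
for yaw in [0,1.57,3.14,-1.57]:
    print(yaw, robot.inverse_kinematics([.5,.33,.45],[np.pi,0,yaw]))
robot.goto([.5,.33,.42],[np.pi,0,0 if robot.inverse_kinematics([.5,.33,.42],[np.pi,0,0]) is not None else 3.14])
f=grab('wrist'); save(f,'w0'); np.savez('w0.npz',**f); print(-np.array(f['R']).T@np.array(f['t']),f['R'],robot.sense()['tcp_pos'],robot.sense()['t'])
E
```

```text
scene [ 327  226   96   98 4011] ((537.5875244140625, 350.1054382324219), (283.78118896484375, 160.46011352539062), 80.48332977294922) [0.03107107 0.07334819 0.09845999]
436 ((537.473876953125, 348.39508056640625), (279.67840576171875, 160.0007781982422), 80.18282318115234)
side [ 256  100   56   65 1892] ((538.9796142578125, 346.27142333984375), (292.2911682128906, 158.56076049804688), 80.62703704833984) [0.03115036 0.07619223 0.10233885]
159 ((538.37353515625, 345.2143249511719), (284.3709411621094, 157.9517364501953), 80.9688720703125)
0 [-1.11392229  0.25833039  0.60811842  1.42385697 -0.14679852  1.50489321
 -2.08259115]
1.57 [-0.92172625  0.24082142  0.34903086  1.41313808 -0.08184956  1.50187657
 -0.57714759]
3.14 [-0.693562    0.23885667  0.05165846  1.3994333  -0.01224446  1.50361438
  0.92665803]
-1.57 [-0.5103755   0.24921894 -0.18750939  1.3881169   0.04608373  1.50851705
  2.44729808]
[0.56966251 0.33129665 0.5505627 ] [[ 0.00226514 -0.99999645  0.00140607]
 [-0.96143931 -0.00179112  0.27501134]
 [-0.27500785 -0.00197479 -0.96143995]] [0.49929909 0.33112794 0.4193836 ] 1.8833
```

View pics/w0.png

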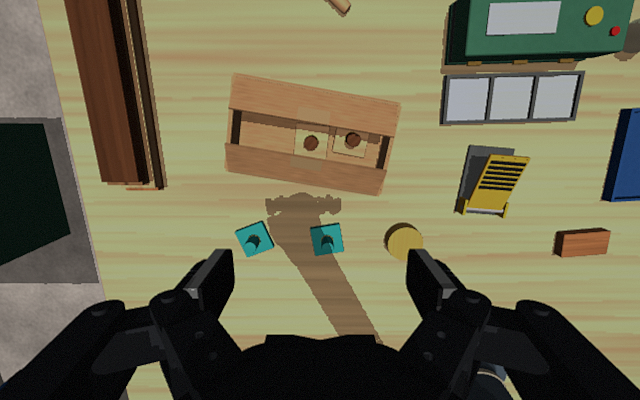

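Wrist view: the carton spans (225,75) to (400,195), with two walnut stems at (311,143) and (352,140) on pale plates in its gap. The pedal is at (495,180) and is yawed, the pockets are at (467,100), (511,98) and (556,96), and the tin is at (404,240). I'll measure precisely from this view.

```bash
cat > m3.py <<'E'
from h import *
f=np.load('w0.npz'); W=cloud(f); im=f['image']; hsv=cv2.cvtColor(im,cv2.COLOR_RGB2HSV); H,S,V=[hsv[...,i].astype(int) for i in range(3)]
v,u=np.mgrid[:400,:640]
def rr(P): r=cv2.minAreaRect((P[:,:2]*1000).astype(np.float32)); return len(P),np.round(r[0],1),np.round(r[1],1),round(r[2],1)
def comps(m,lab,k,mn=60):
    c,L,s,_=cv2.connectedComponentsWithStats(m.astype(np.uint8))
    for i in np.argsort(-s[1:,4])[:k]+1:
        if s[i,4]>mn:
            P=W[L==i]; P=P[~np.isnan(P[:,0])]; z=np.median(P[:,2]); print(lab,s[i],rr(P),'z',np.round(np.percentile(P[:,2],[2,50,98]),4))
B=(v<265)
comps(B&(S<40)&(V>130)&(u>420),'white',4)
comps(B&(H>18)&(H<30)&(S>150)&(V>110)&(u>450)&(u<540)&(v>140),'pedal',1)
comps(B&(H>80)&(H<100)&(S>120),'turq',2)
box=B&(u>210)&(u<415)&(v>60)&(v<205)
comps(box&(W[...,2]>.05),'carton',3)
Pb=W[B&(u>420)&(u<450)&(v>130)&(v<200)]; print('bench',np.nanmedian(Pb[:,2]))
# pedal: hinge end / free end by plane
m=B&(H>18)&(H<30)&(S>150)&(V>110)&(u>450)&(u<540)&(v>140); P=W[m]; c=P.mean(0); A=np.c_[P[:,:2]-c[:2],np.ones(len(P))]; g=np.linalg.lstsq(A,P[:,2],rcond=None)[0]; print('pedal slope dir',np.arctan2(g[1],g[0]),'slope',np.arctan(np.hypot(*g[:2])),c)
print('stems',[W[143,311],W[140,352]])
E
python3 m3.py
```

```text
white [ 487    1   74   34 2209] (2201, array([709.9,  39.3]), array([ 40.3, 102.8]), 1.8) z [0.0758 0.0778 0.0796]
white [ 446   78   43   43 1579] (1571, array([603.1,  72. ]), array([69., 68.]), 1.8) z [0.0078 0.0098 0.012 ]
white [ 490   77   43   43 1575] (1572, array([605.8,  -5. ]), array([69.7, 68.2]), 1.8) z [0.0078 0.0098 0.012 ]
white [ 533   75   45   43 1554] (1544, array([608.2, -81.4]), array([69.7, 67.4]), 1.6) z [0.0079 0.0099 0.0118]
pedal [ 462  154   68   64 1488] (1481, array([449.8,   1.7]), array([111.4, 123.4]), 79.6) z [0.0289 0.0427 0.0657]
turq [235 221  39  36 813] (811, array([335.7, 460.7]), array([65.3, 60.1]), 21.2) z [0.0088 0.0135 0.0511]
turq [311 223  33  33 780] (779, array([334.7, 315.9]), array([66., 58.]), 10.4) z [0.0112 0.0137 0.0512]
carton [  224    72   178   124 11082] (11082, array([540.5, 347.2]), array([274.8, 157.4]), 80.5) z [0.0585 0.0797 0.0963]
carton [347 132  14  15 157] (157, array([536.5, 274.9]), array([23.1, 21.9]), 18.3) z [0.0519 0.0545 0.056 ]
carton [304 136  14  14 157] (157, array([531.1, 346.2]), array([21.9, 21.8]), 
[... 363 characters left out ...]
2],np.ones(len(P))]; g=np.linalg.lstsq(A,P[:,2],rcond=None)[0]; print('pedal slope dir',np.arctan2(g[1],g[0]),'slope',np.arctan(np.hypot(*g[:2])),c)
                                                                                                                              ~~~~~~~~~~~~~~~^^^^^^^^^^^^^^^^^^^^^
    x, resids, rank, s = _umath_linalg.lstsq(a, b, rcond,
                         ~~~~~~~~~~~~~~~~~~~^^^^^^^^^^^^^
                                             signature=signature)
                                             ^^^^^^^^^^^^^^^^^^^^
    raise LinAlgError("SVD did not converge in Linear Least Squares")
numpy.linalg.LinAlgError: SVD did not converge in Linear Least Squares
```

```bash
cat >> h.py <<'E'
C=np.array([.540,.347]); cy=np.radians(-9.5); ex=np.array([np.cos(cy),np.sin(cy)]); ey=np.array([-np.sin(cy),np.cos(cy)])
def cw(x,y,z): return np.r_[C+x*ex+y*ey,z]
def incarton(W): d=W[...,:2]-C; return np.stack([d@ex,d@ey,W[...,2]],-1)
TIP=robot.nose_length
def flapangles(f):
    L=incarton(cloud(f)); m=(np.abs(L[...,1])<.11)&(L[...,2]>.066)&(L[...,2]<.135)
    out=[]
    for s in (-1,1):
        q=L[m&(np.abs(L[...,0]*s-.077)<.065)&(L[...,0]*s>.01)]
        if len(q)<30: out.append(None); continue
        a=np.arctan2(q[:,2]-.0625, .077-q[:,0]*s); r=np.hypot(q[:,2]-.0625,.077-q[:,0]*s); k=(r>.015)&(r<.066)
        out.append((round(np.median(a[k]),2),int(k.sum()),np.round(np.percentile(q[:,0],[2,98]),3)))
    return out
E
python3 - <<'E'
from h import *
f=dict(np.load('w0.npz')); print(flapangles(f))
L=incarton(cloud(f)); m=(np.abs(L[...,1]-.045)<.006)&(np.abs(L[...,0])<.075)
x=L[m]; o=np.argsort(x[:,0]); x=x[o]
for a in np.arange(-.075,.075,.006):
    q=x[(x[:,0]>=a)&(x[:,0]<a+.006)]; print(round(a,3),np.round(np.nanmedian(q[:,2]),3),end=' | ')
E
```

```text
[(np.float64(0.63), 3002, array([-0.074, -0.027])), (np.float64(0.56), 3922, array([0.025, 0.074]))]
-0.075 0.068 | -0.069 0.072 | -0.063 0.076 | -0.057 0.478 | -0.051 0.477 | -0.045 0.474 | -0.039 0.489 | -0.033 0.095 | -0.027 0.004 | -0.021 0.003 | -0.015 0.003 | -0.009 0.004 | -0.003 0.004 | 0.003 0.003 | 0.009 0.003 | 0.015 0.004 | 0.021 0.092 | 0.027 0.091 | 0.033 0.088 | 0.039 0.084 | 0.045 0.08 | 0.051 0.078 | 0.057 0.074 | 0.063 0.071 | 0.069 0.067 |
```

```bash
cat > flaps.py <<'E'
from h import *
Y=.045
O=[np.pi,0,cy]
robot.grip(0.0)
def go(x,z,v=.12,c=15):
    r=robot.move_straight(cw(x,Y,z+TIP),vel=v,contact_N=c)
    if r: print('contact',x,z,robot.sense()['wrist_force'])
robot.goto(cw(-.003,Y,.15+TIP),O)
go(-.003,.072)
w=.012
for s in (1,-1):
    go(s*(.072-w),.072)
    go(s*(.095-w),.088)
    go(s*(.115-w),.093)
    go(s*(.128-w),.093)
    go(s*.05,.125)
    go(0,.125)
    if s==1: go(-.003,.072)
go(0,.2)
robot.goto([.5,.33,.42],[np.pi,0,0])
f=grab('wrist'); save(f,'w1'); np.savez('w1.npz',**f); print(flapangles(f),robot.sense()['t'])
E
python3 flaps.py
```

```text
contact 0.06 0.072 [-5.20859372  0.14564142  2.64220443]
contact 0.083 0.088 [-3.93190406  0.15019702  2.19769071]
contact 0.10300000000000001 0.093 [-2.38605382 -0.16230781  2.44659677]
contact 0.116 0.093 [-3.30373328 -0.30631924  1.47769852]
contact -0.06 0.072 [1.55872142 0.3740517  1.62765681]
contact -0.116 0.093 [ 2.08154932 -0.54346626  2.83812704]
[(np.float64(2.36), 3389, array([-0.121, -0.079])), (np.float64(1.3), 1604, array([0.057, 0.078]))] 11.9917
```

View pics/w1.png

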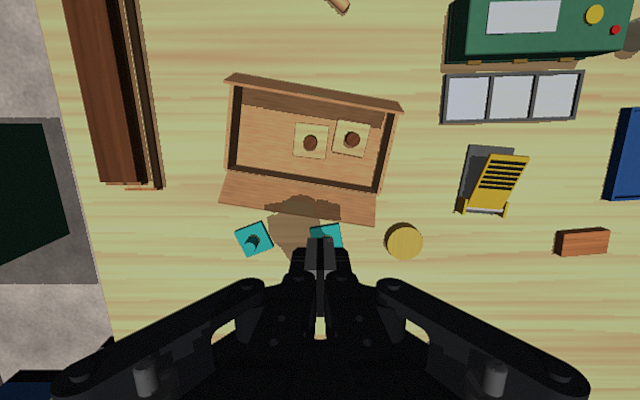

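The near flap is open (2.36) and the far flap is only at 1.3, because the contact limit stopped the pushes early. The carton holds exactly two knobs, at (310,142) and (352,140). I'll repeat the far flap more gently and without the early stop.

```bash
cat > flap2.py <<'E'
from h import *
Y=.045
def go(x,z,v=.08,c=40):
    r=robot.move_straight(cw(x,Y,z+TIP),vel=v,contact_N=c)
    if r: print('contact',x,z,robot.sense()['wrist_force'])
robot.goto(cw(0,Y,.15+TIP),[np.pi,0,cy])
go(0,.075)
for x,z in [(.06,.075),(.083,.088),(.103,.093),(.117,.093),(.05,.125),(0,.2)]: go(x,z); print(np.round(robot.sense()['wrist_force'],1),end='')
robot.grip(.55)
robot.goto([.5,.33,.42],[np.pi,0,0])
f=grab('wrist'); save(f,'w2'); np.savez('w2.npz',**f); print(flapangles(f),robot.sense()['t'],robot.sense()['opening'])
E
python3 flap2.py
cat > knobs.py <<'E'
from h import *
# find knobs: dark-walnut stems + pale plates, in given frame; base z of support zs
def knobs(f,zs,roi=None):
    """roi: function of world XYZ cloud -> mask. Returns list of (xy, plate yaw, stem z)"""
    W=cloud(f); z=W[...,2]-zs
    top=(np.abs(z-.051)<.006); 
    if roi is not None: top&=roi(W)
    c,L,s,_=cv2.connectedComponentsWithStats(top.astype(np.uint8)); res=[]
    for i in range(1,c):
        if s[i,4]<40: continue
        xy=np.array(cv2.minAreaRect((W[L==i][:,:2]*1000).astype(np.float32))[0])/1000
        d=np.hypot(W[...,0]-xy[0],W[...,1]-xy[1])
        p=(np.abs(z-.014)<.0055)&(d<.048); cc,LL,ss,_=cv2.connectedComponentsWithStats(p.astype(np.uint8))
        j=1+np.argmax(ss[1:,4]) if cc>1 else 0
        r=cv2.minAreaRect((W[LL==j][:,:2]*1000).astype(np.float32)) if j else ((0,0),(0,0),0)
        yaw=(np.radians(r[2])+np.pi/4)%(np.pi/2)-np.pi/4
        res.append((xy,np.array(r[0])/1000,np.array(r[1]),yaw,s[i,4])); print(np.round(xy,4),'plate',np.round(r[0],1),np.round(r[1],1),'yaw',round(np.degrees(yaw),1),s[i,4])
    return res
E
python3 - <<'E'
from knobs import *
f=dict(np.load('w2.npz')); knobs(f,.004,lambda W:(np.abs(incarton(W)[...,0])<.07)&(np.abs(incarton(W)[...,1])<.125))
E
```

```text
[ 0.2  0.5 -1.3][-0.2  0.  -0.2][-11.1   0.6   5.7]contact 0.117 0.093 [-5.04632293 -1.5134345   8.95500974]
[-5.  -1.5  9. ][ 0.5 -0.9 -0.3][ 0.6  0.5 -0.2][(np.float64(2.36), 3379, array([-0.121, -0.079])), (np.float64(2.36), 4538, array([0.079, 0.122]))] 19.7667 0.5482029246788489
[0.5374 0.2749] plate [537.  274.7] [59.9 59.8] yaw -10.7 161
[0.5315 0.3468] plate [531.5 346.8] [59.8 59.8] yaw -6.2 160
```

Both flaps are now at 2.36. Next I measure the press and pedal from close above.

```bash
cat > m4.py <<'E'
from knobs import *
robot.goto([.49,0,.36],[np.pi,0,0])
f=grab('wrist'); save(f,'w3'); np.savez('w3.npz',**f)
W=cloud(f); hsv=cv2.cvtColor(f['image'],cv2.COLOR_RGB2HSV); H,S,V=[hsv[...,i].astype(int) for i in range(3)]
m=(S<40)&(V>130)&(np.abs(W[...,2]-.01)<.005)&(np.abs(W[...,0]-.6)<.06)&(np.abs(W[...,1])<.15)
c,L,s,_=cv2.connectedComponentsWithStats(m.astype(np.uint8))
for i in range(1,c):
    if s[i,4]>300: P=W[L==i]; r=cv2.minAreaRect((P[:,:2]*1000).astype(np.float32)); print(s[i],np.round(r[0],1),np.round(r[1],1),round(r[2],1))
m=(H>18)&(H<32)&(S>140)&(V>90)&(W[...,2]>.015)&(W[...,2]<.09)&(np.abs(W[...,0]-.45)<.1)&(np.abs(W[...,1])<.1)
c,L,s,_=cv2.connectedComponentsWithStats(m.astype(np.uint8)); P=W[L==1+np.argmax(s[1:,4])]
g=np.linalg.lstsq(np.c_[P[:,:2],np.ones(len(P))],P[:,2],rcond=None)[0]; res=P[:,2]-np.c_[P[:,:2],np.ones(len(P))]@g; k=np.abs(res)<.003
g=np.linalg.lstsq(np.c_[P[k][:,:2],np.ones(k.sum())],P[k][:,2],rcond=None)[0]; yaw=np.arctan2(g[1],g[0])
d=np.array([np.cos(yaw),np.sin(yaw)]); n=np.array([-d[1],d[0]]); Q=P[k]; print('pedal',s[1:].max(0),len(Q),'yaw',np.degrees(yaw),'slope',np.arctan(np.hypot(*g[:2])),'z',Q[:,2].min(),Q[:,2].max())
print('along',np.percentile(Q[:,:2]@d,[.5,99.5]),'across',np.percentile(Q[:,:2]@n,[.5,99.5]))
r=cv2.minAreaRect((Q[:,:2]*1000).astype(np.float32)); print(r)
a=np.percentile(Q[:,:2]@d,99.5)-.027*np.cos(.35); b=np.mean(np.percentile(Q[:,:2]@n,[.5,99.5])); p=a*d+b*n; print('pad',p,'z',g[:2]@p+g[2])
E
python3 m4.py
```

```text
[ 350   63   46   49 2112] [607.9 -79.3] [70.2 68.6] 1.7
[ 300   65   46   49 2115] [605.3  -2.7] [69.5 70. ] 2.0
[ 250   66   48   49 2088] [602.9  72.7] [69.8 70.6] 2.2
pedal [ 329  208   47   63 1821] 1814 yaw -4.555131976322235 slope 0.3496484597566808 z 0.026582662147976898 0.06727141889663055
along [0.40636969 0.50876538] across [0.02044426 0.08722274]
((460.2770690917969, 17.288982391357422), (67.11285400390625, 104.0892333984375), 85.2204360961914)
pad [0.4861508  0.01527245] z 0.056605293466883505
```

View pics/w3.png

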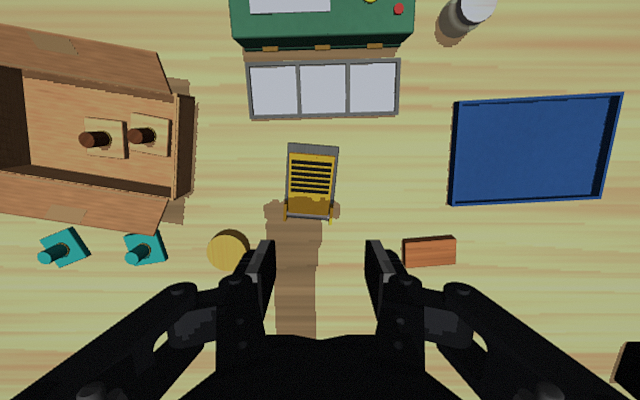

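The view shows the three pockets at (273,91), (323,88) and (373,86), the pedal at (312,180), the tray at (530,150) and the jar at (468,15). Pad and pocket positions are measured, so I'll move the first knob.

```bash
cat > pp.py <<'E'
from knobs import *
GO=.031
def look(p,zs,roi): 
    robot.goto([p[0],p[1],.40],[np.pi,0,0]); f=grab('wrist'); return f,knobs(f,zs,roi)
def pick(xy,yaw,zs,op=.55):
    O=[np.pi,0,np.pi/2+yaw]; robot.grip(op)
    robot.goto([*xy,.20],O); robot.move_straight([*xy,zs+GO],vel=.12,contact_N=25)
    print('z',robot.sense()['tcp_pos'][2]-zs-GO); robot.grip(0,40); 
    robot.move_straight([*xy,.20],vel=.12); s=robot.sense(); print('held',s['opening'],s['gripper_force'],s['t']); return s['gripper_force']>5
def place(xy,yaw,zs,op=.55):
    O=[np.pi,0,np.pi/2+yaw]; robot.goto([*xy,.20],O); s=robot.sense(); print('held',s['opening'],s['gripper_force'])
    robot.move_straight([*xy,zs+GO+.02],vel=.15); robot.move_straight([*xy,zs+GO+.0007],vel=.04,contact_N=15)
    print('dz',robot.sense()['tcp_pos'][2]-zs-GO); robot.grip(op); robot.move_straight([*xy,.20],vel=.15)
PY=np.radians(1.9); PK=[(.608,-.0795),(.6055,-.003),(.603,.073)]
incart=lambda W:(np.abs(incarton(W)[...,0])<.07)&(np.abs(incarton(W)[...,1])<.125)
inpress=lambda W:(np.abs(W[...,0]-.6055)<.045)&(np.abs(W[...,1])<.13)
intray=lambda W:(np.abs(W[...,0]-.51)<.08)&(np.abs(W[...,1]+.34)<.12)
E
python3 - <<'E'
from pp import *
f,k=look((.49,.30),.004,incart)
k.sort(key=lambda q:q[0][1]); q=k[0]
pick(q[0],q[3],.004); place(PK[2],PY,.010)
f,k=look((.5,.15),.010,inpress); save(f,'w4')
print('carton'); knobs(f,.004,incart); print(robot.sense()['t'])
E
```

```text
[0.5363 0.275 ] plate [536.9 274.7] [59.9 59.9] yaw -10.8 171
[0.5317 0.3467] plate [531.3 346.9] [60.  59.9] yaw -6.3 174
z 0.0007580483686908251
held 0.26607407861743426 39.15966868400574 27.2333
held 0.26528130232472286 39.16700720787048
dz 0.0007575344230327866
[0.6036 0.0727] plate [603.7  72.4] [59.8 60.3] yaw 2.1 196
carton
[0.531  0.3462] plate [531.3 346.5] [60.4 60.1] yaw -6.1 178
32.9417
```

View pics/w4.png

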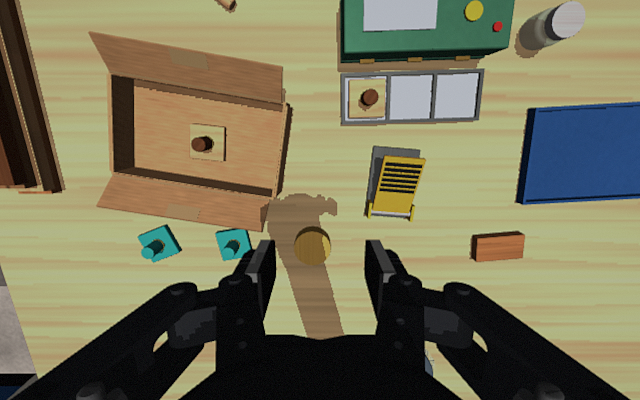

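The first knob stands in its pocket at (368,98), and the second is at (203,144), the only one left in the carton. I'll move it next.

```bash
python3 - <<'E'
from pp import *
pick((.5313,.3465),np.radians(-6.2),.004); place(PK[1],PY,.010)
f,k=look((.5,.1),.010,inpress); save(f,'w5')
print('carton'); knobs(f,.004,incart); print(flapangles(f),robot.sense()['t'])
E
```

```text
z 0.0008252870729915235
held 0.2642627252139149 39.15717959403992 37.725
held 0.2667792859871389 39.16348993778229
dz 0.0007743786540658285
[ 0.606  -0.0025] plate [606.1  -2.8] [59.5 60.2] yaw 0.6 200
[0.6034 0.0726] plate [603.6  72.4] [59.7 59.7] yaw 2.1 199
carton
[(np.float64(2.36), 3849, array([-0.12 , -0.079])), (np.float64(2.37), 4654, array([0.08 , 0.122]))] 43.9667
```

View pics/w5.png

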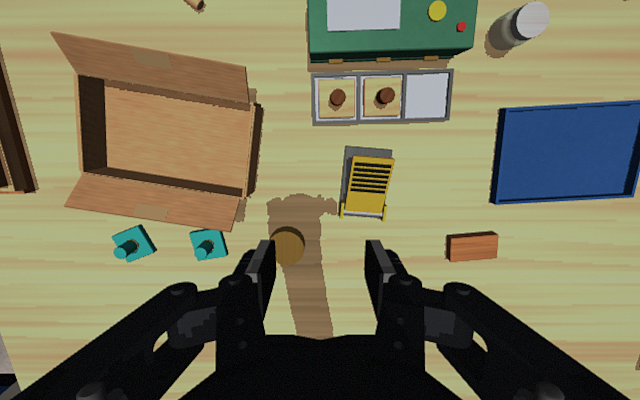

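Both knobs sit in pockets at (336,98) and (383,97), the carton is empty and the flaps are open. Now the pedal.

```bash
python3 - <<'E'
from pp import *
yaw=np.radians(-4.6); d=np.array([np.cos(yaw),np.sin(yaw)]); p=np.array([.4862,.0153]); O=[np.pi,0,np.pi/2+yaw]
robot.grip(0)
robot.goto([*p,.16],O); robot.move_straight([*p,.062+TIP],vel=.1,contact_N=30)
robot.move_straight([*(p+.004*d),.036+TIP],vel=.04,contact_N=30); print(robot.sense()['tcp_pos'][2]-TIP,robot.sense()['wrist_force'])
z=.033
while robot.sense()['wrist_force'][2]<14 and z>.022:
    robot.move_straight([*(p+.005*d),z+TIP],vel=.03); s=robot.sense(); print(z,s['tcp_pos'][2]-TIP,np.round(s['wrist_force'],1)); z-=.0015
t=robot.sense()['t']
f=grab('side'); save(f,'s1'); np.savez('s1.npz',**f)
robot.sleep(1.8); print(robot.sense()['wrist_force'],robot.sense()['tcp_pos'],t,robot.sense()['t'])
robot.move_straight([*(p+.002*d),.07+TIP],vel=.06); robot.move_straight([*p,.18],vel=.15)
robot.sleep(.3)
robot.grip(.55); f,k=look((.5,.1),.010,inpress); save(f,'w6'); np.savez('w6.npz',**f); print(robot.sense()['t'])
im=cv2.resize(np.load('s1.npz')['image'][140:240,230:400],None,fx=3.5,fy=3.5,interpolation=3); cv2.imwrite('pics/s1c.png',im[:,:,::-1])
E
```

```text
0.03621917585189424 [2.0331955  0.90423011 5.1020423 ]
0.033 0.03307346147859164 [2.3 0.6 6.6]
0.0315 0.03238727338442263 [-0.5  0.4 14.6]
[ 0.04816458  0.4258856  14.59720295] [0.49276808 0.0149471  0.04338201] 48.425 50.275
[ 0.6061 -0.0023] plate [606.2  -3.2] [60.  59.8] yaw 2.1 201
[0.6035 0.0723] plate [603.6  72.5] [59.9 59.6] yaw 1.9 196
54.3
```

View pics/s1c.png

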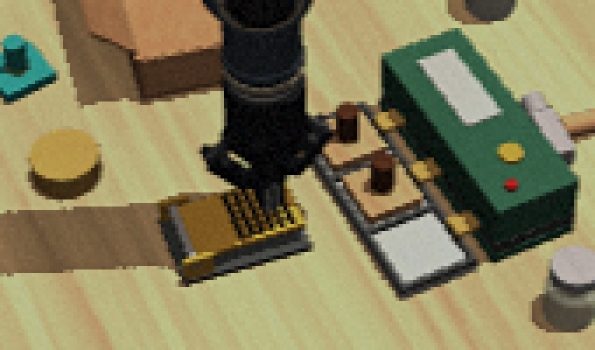

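View pics/w6.png

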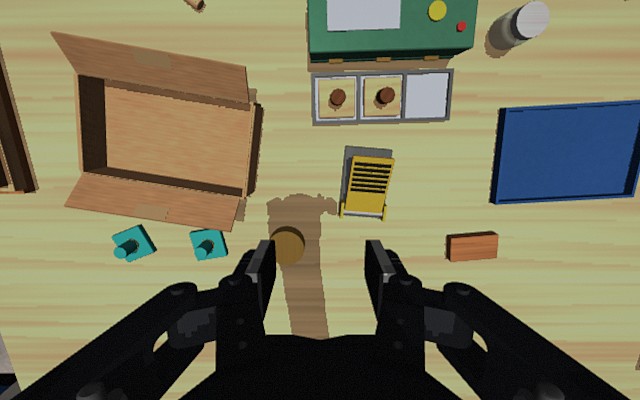

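The crop shows the pedal down with the brass dies out beside both plates. In w6 the pedal is up again at (367,180) and both knobs are still seated at (336,98) and (383,97). Next I move them to the tray.

```bash
python3 - <<'E'
from pp import *
f,k=look((.5,-.15),.010,inpress)
W=cloud(f); hsv=cv2.cvtColor(f['image'],cv2.COLOR_RGB2HSV); m=(hsv[...,0]>105)&(hsv[...,0]<130)&(hsv[...,1]>120)&(W[...,2]<.03)&(W[...,2]>.0)&(W[...,1]<-.18)&(W[...,1]>-.52)
T=cv2.minAreaRect((W[m][:,:2]*1000).astype(np.float32)); print(T)
c=np.array(T[0])/1000
if abs(c[0]-.51)>.01 or abs(c[1]+.34)>.01: raise SystemExit('tray?')
ty=np.radians(3); u=np.array([-np.sin(ty),np.cos(ty)])
k.sort(key=lambda q:q[0][1])
for q,o in zip(k,(-.055,.055)):
    if not pick(q[0],q[3],.010): raise SystemExit('lost')
    place(c+o*u,ty,.005)
f,k=look((.5,-.25),.005,intray); save(f,'w7'); knobs(f,.010,inpress); print(robot.sense()['t'])
E
```

```text
[ 0.6061 -0.0037] plate [606.5  -3.4] [59.4 60.9] yaw 0.3 207
[0.6034 0.0715] plate [603.7  71.6] [59.9 60.2] yaw 1.9 209
((511.21221923828125, -341.69903564453125), (168.5514373779297, 250.9623260498047), 3.319077968597412)
z 0.0007499416206034892
held 0.27194957577897383 39.157716035842896 60.0583
held 0.27060750556447477 39.16085600852966
dz 0.0007645499987456936
z 0.0007704402388160059
held 0.2678466832885435 39.16157305240631 70.0083
held 0.27006317671522817 39.16599154472351
dz 0.0007270571693221775
[ 0.5151 -0.395 ] plate [ 515.  -394.6] [60.  59.5] yaw 4.8 176
[ 0.5097 -0.2853] plate [ 509.2 -285.4] [60.1 59.9] yaw 3.1 166
76.225
```

View pics/w7.png

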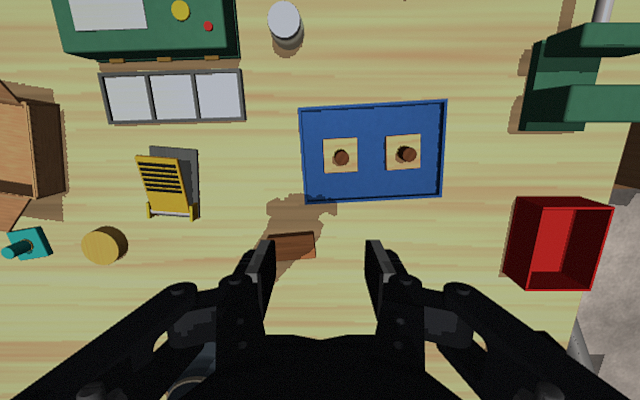

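Both knobs stand flat in the tray at (341,156) and (407,154), with the press empty and the tin, offcut and jar in place. I'll do a final flap check and hand in.

```bash
python3 - <<'E'
from pp import *
robot.goto([.5,.1,.40],[np.pi,0,0]); a=flapangles(grab('wrist')); print(a)
if all(x and x[0]>1.8 for x in a): print(robot.close_job())
E
```

```text
[(np.float64(2.36), 3829, array([-0.12 , -0.079])), (np.float64(2.37), 4622, array([0.08 , 0.122]))]
the job is handed in; nothing more can be done
None
```

I handed the job in at about 80 s: the carton held two knobs, both were pressed with the pedal held at its stop for about 1.9 s, and both now stand flat in the blue tray; the flaps are still open at about 2.36 rad, and the tin, offcut and jar look undisturbed.

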